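# Hang the cutlery caddy in the slotted rack

## Task

Pick up the empty steel cutlery caddy by its middle handle and hang it on the slotted metal rack: tilt its front up, thread the upturned lip at its back into the rack's upper groove, then swing it down until it hangs level with its back against the slats, about in the middle of the rack. Let go of it and leave the other things on the worktop where they are. The slats are clamped a little higher or lower each time, so feel for the groove.

Things in the scene. Friction and masses are not known exactly. Their poses are not given: they have to be found in the camera images.
- caddy: Open steel cutlery caddy, 100 deep (x) x 110 wide (y) mm, 0.3 to 0.5 kg, standing loose on the worktop. Origin: centre of its underside; +z up, +x to its back (hook side), -x its front. Side and front walls 70 mm high; back plate 94 mm high, outer face at x 50. A 4 mm divider at y 0, front to back, carries the handle. The hook is at the top of the back.
- handle (a point): Grip point in the caddy's handle: x -32, y 0, z 118 mm in the caddy; axes as the caddy. The handle is an upright plate, 14 mm thick (along y), x -50 to +22, z 86 to 130 mm; its flat sides can be pinched at any tilt about y.
- bend (a point): Caddy back face at the underside of its hook's tongue (x 50, y 0, z 90 mm in the caddy), axes as the caddy. Tongue: level, 80 mm wide (y), 4 mm thick (z 90 to 94), runs back from x 50 to 62. Lip: at the tongue's end, 4 mm thick (x 58 to 62), stands up from z 90 to 118. Seated, the tongue rests here on the groove's lower edge.
- lip_tip (a point): Middle of the top edge of the upturned lip (x 60, y 0, z 118 mm in the caddy). Axes as the caddy.
- rack: Slotted metal rack fixed to the worktop, 180 wide, 219 mm high. Origin: on the worktop, mid width, in the plane of the slats' front faces; front looks along -x, +z up. Slats 5 mm thick (x 0 to 5), two level grooves 18 mm high: lower near z 70 to 88, upper near z 145 to 163. Hollow behind the slats to x 29 mm. Cheeks close both ends. A foot plate 8 mm high reaches 40 mm in front of the slats.
- groove (a point): Nominal middle of the upper groove's lower edge (rack x 0, y 0, z 145 mm), axes as the rack. The slats are clamped up to 6 mm higher or lower, which is not reported: feel for or see the real edge. Hollow behind it: 18 mm below to 42 mm above the edge. The 28 mm lip enters only with the caddy's front tilted up about 43 degrees, moving in and up along the lip, then turned down.
- black_bowl_a: Black sauce bowl, 76 mm wide, 30 mm high, a bystander left of the caddy. Origin: centre of its underside.
- black_bowl_b: Black sauce bowl, 76 mm wide, 30 mm high, a bystander in front of the rack, right of the caddy. Origin: centre of its underside.
- salt: Salt shaker, 44 mm wide, 90 mm high, a bystander. Origin: centre of its underside.
- spice_jar: Spice jar, 45 mm wide, 106 mm high, a bystander at the left. Origin: centre of its underside.
- tongs: Steel tongs lying flat, 201 mm long, 19 mm high, a bystander. Origin: centre of its underside.

How it is judged:
By the outcome, as a careful person would: the job done as asked, in the order asked, and still so for the second after the job is handed in, with the robot touching nothing.
It also fails if it takes over 46 s, if anything falls off the work surface, if the arm or the gripper's body presses on something with over 40 N, if the wrist force passes 120 N, or if a joint passes its speed limit or range.

## Robot

A 6-joint arm with a two-finger parallel gripper is mounted at the origin on a cart in front of the work surface, level with it; the furniture and walls round the work are solid. World frame = base frame: x ahead of the robot, y to its left, z up, the work surface at z = 0. Lengths are in m, angles in degrees, forces in N, time in s.
With the tool pointing down it reaches from about 0.4 to 0.825 m from the base axis. Payload 7 kg.
Tool frame: the origin (TCP) lies at the very end of the fingers, on their centre line; the grasp point (between the pads) lies 19 mm behind it; z points along the fingers, y is the line along which they close (so a half turn about z gives the same grasp; the last joint's range is limited). The gripper opens to 85 mm and grips with 20 to 120 N. Pads are 22 mm wide; open, the fingers measure 114 mm over their backs; the gripper's body (76 mm by 85 mm) begins 54 mm behind the grasp point. The pads swing forward as they close: fully open they stand 13 mm farther back than shut.
Start: joints at [87.783, 20.546, 0.682, 0, -70.136, -16.507], TCP at [0.217, 0.639, 0.231] pointing down, gripper open.
Joint ranges: [-176.03, 176.03], [-82.01, 121.73], [-58.28, 71.71], [-173.87, 95.51], [-174.79, -0.11], [-173.66, 173.66]. Speed limits (degrees/s): [136.94, 136.94, 172.46, 180, 180, 180].

## Interface

Orientations are given as [roll, pitch, yaw] about the fixed x, y, z axes, in that order (R = Rz(yaw) Ry(pitch) Rx(roll)).
In Python, from rig import robot, viewer gives the robot as it stands.
- The arm moves only by the shell command python3 -m creep 'ROWS' [FORCE]. ROWS is JSON, one flat list of numbers, 7 for each row, row after row: the turn, a rotation vector about the tool's x, y, z in units of 6 degrees (1.0 is 6 degrees), then the shift along the tool's x, y, z in units of 25 mm (1.0 is 25 mm), then the opening, from 0 (shut) to 1 (fully open). In form: [ax, ay, az, x, y, z, grip, ax, ay, az, x, y, z, grip, ...]. A call has 1 to 10 rows; each row is the pose to reach, as a shift and turn from the pose commanded when the call began, along the tool's axes at that moment; what a row does not reach only later rows make up. A row lasts 1/8 s, in which the tool goes at most 62.5 mm and 10.7 degrees, less where a joint would pass 70% of its speed; a pose out of reach is approached as far as the arm can. A call with a gripper value outside its range is refused whole. The fingers move at their own pace and stop on an object; FORCE is the grip in N (left out, the last holds). Time passes only in rows, so rows that repeat a pose let the fingers close. It gives the time, the measured TCP pose, the force, the opening and the grip force at its end, in the units of the state.
- robot.sense(): the state, without advancing time (a new reading comes with each control period).
- viewer.snapshot(name): name is "scene" or "top" or "wrist"; returns a dict with "image" (480x640x3 uint8, red, green, blue), "z_map" (480x640 float32, m along the optical axis (not along the pixel's ray), 0 where there is no reading), "K" (3x3 intrinsics, pixels), "cam_to_world" (4x4, takes a point from camera to world coordinates); the wrist camera has in their place "tool_from_camera" (4x4, takes a point from camera to tool coordinates, whose origin is the TCP and whose axes are the flange's). Camera axes: x right, y up, looking along -z (the intrinsics and any distortion apply to the point x, -y, -z); pixel columns grow to the right and rows downward; lengths in m; the calibration is good to about 2 mm. A picture is of the moment at which its call begins: read the wrist's pose just before it.
- robot.job_done(): hands the job in; it is judged then, once.
Trained networks look in a picture, given as the dict that the camera call returned (one of the last four; its "shot" number tells which), for a name from the list of things; names that differ only in an ending like _2 or _b are one class to them, and where a whole thing is asked for, a point or a joint stands for the part that bears it (a point fixed in the world has none). Each returns a list of dicts, best first, with "score" (0 to 1); they miss things now and then, are a little off and sometimes report something else, mostly with a low value. They report only what shows in the picture. A call takes as long as a camera call.
- viewer.boxes_of(picture, name): "box" ([centre column, centre row, width, height] in pixels, round what is visible of it).
The state is a dict: "time_s": time; "qpos": joint angles; "dq": joint speeds; "joint_efforts": joint torques, N m; "position": TCP position; "ee_rot": TCP orientation; "ft_force": force on the tool from outside, world axes, zero at the start; "wrist_torque": the same for the moment, N m; "width": finger opening in m; "finger_force": force on a finger pad.
Only numpy, scipy, OpenCV 4.12 (cv2) and the standard library are available. Lean on these libraries where they do the work, as an engineer would, in place of code of your own. Each camera call takes 0.05 s, during which the arm holds its last target. There are 200 camera calls.

## Working session

There is one attempt and no reset: what is moved stays moved. The work goes in short steps, Python scripts to look and compute and a shell command to move; the robot and the scene stay as the last step left them, time stands still between calls to the robot, and variables do not carry over. Pictures are saved under pics/ and viewed, at most 10 in all, crops included, and the job is handed in when it is done.

```bash
ls; mkdir -p pics
cat > h.py <<'E'
import numpy as np, cv2
from rig import robot, viewer
from scipy.spatial.transform import Rotation as R
def cloud(s):
    z=s["z_map"]; K=s["K"]; v,u=np.mgrid[0:480,0:640]
    P=np.stack([(u-K[0,2])/K[0,0]*z,-(v-K[1,2])/K[1,1]*z,-z],-1)
    if "cam_to_world" in s: T=s["cam_to_world"]
    else:
        st=s["st"]; A=np.eye(4);A[:3,:3]=R.from_euler('xyz',st["ee_rot"],degrees=True).as_matrix();A[:3,3]=st["position"]
        T=A@s["tool_from_camera"]
    W=P@T[:3,:3].T+T[:3,3]; W[z<=0]=np.nan
    return W
def snap(n):
    st=robot.sense(); s=viewer.snapshot(n); s["st"]=st; return s
def save(s,f): cv2.imwrite("pics/"+f,cv2.cvtColor(s["image"],cv2.COLOR_RGB2BGR))
E
python3 - <<'E'
from h import *
np.set_printoptions(precision=4,suppress=True)
print(robot.sense())
for n in ("scene","top"):
    s=snap(n); save(s,n+".png"); W=cloud(s); np.save(n+".npy",W); 
    print(n,s["cam_to_world"][:3,3])
    for o in ("caddy","handle","rack","black_bowl_a","salt","spice_jar","tongs"):
        for d in viewer.boxes_of(s,o)[:2]:
            b=d["box"]; c,r=int(b[0]),int(b[1]); print(o,round(d["score"],2),np.round(b),W[min(r,479),min(c,639)])
E
```

```text
pics
{'time_s': 0.0, 'qpos': array([ 87.7815,  20.5906,   0.6326,  -0.0189, -70.1375, -16.5061]), 'dq': array([ 0.0469,  0.0295, -0.0023, -0.016 , -0.0089, -0.0403]), 'joint_efforts': array([  0.0017, -58.3329,  29.343 ,   6.9369,  -0.0059,   0.    ]), 'position': array([0.2166, 0.6388, 0.2304]), 'ee_rot': array([179.9034,  -0.0101, -18.7311]), 'ft_force': array([-0.071 , -0.4905, -0.3782]), 'wrist_torque': array([ 0.0406, -0.0012,  0.0041]), 'finger_force': 0.0, 'width': 0.08523717478503211}
scene [-0.1991 -0.6539  1.0629]
caddy 0.81 [305. 279.  50.  57.] [ 0.4393 -0.2783  0.0404]
caddy 0.26 [228. 204.  20.  37.] [0.5222 0.0114 0.0801]
handle 0.66 [307. 280.  50.  56.] [ 0.4413 -0.2859  0.0393]
handle 0.38 [348. 314.  31.  28.] [ 0.4272 -0.4121  0.0042]
rack 0.95 [367. 235.  60. 114.] [ 0.5751 -0.3733  0.1276]
black_bowl_a 0.55 [345. 316.  29.  26.] [ 0.4159 -0.4094  0.0083]
salt 0.89 [398. 306.  24.  29.] [ 0.4768 -0.5152  0.057 ]
salt 0.29 [369. 235.  58. 115.] [ 0.5632 -0.3852  0.1465]
spice_jar 0.87 [228. 202.  18.  38.] [0.5208 0.0096 0.086 ]
spice_jar 0.41 [348. 314.  32.  25.] [ 0.4252 -0.4132  0.0033]
tongs 0.85 [422. 338.  66.  54.] [ 0.4623 -0.5941 -0.0006]
top [ 0.3813 -0.2765  1.514 ]
caddy 0.79 [314. 270.  55.  54.] [ 0.4421 -0.2737  0.1249]
handle 0.58 [317. 271.  60.  58.] [ 0.4398 -0.2809  0.1288]
rack 0.84 [356. 211.  80.  89.] [ 0.5837 -0.3667  0.1428]
black_bowl_a 0.73 [237. 244.  32.  26.] [ 0.5081 -0.071   0.0135]
black_bowl_a 0.6 [370. 288.  31.  32.] [ 0.405  -0.4157  0.0129]
salt 0.5 [409. 256.  19.  20.] [ 0.4851 -0.5061  0.0817]
spice_jar 0.65 [196. 227.  24.  22.] [0.5386 0.0143 0.1066]
tongs 0.63 [440. 270.  35.  66.] [ 0.4595 -0.6002  0.0003]
```

Run:
```python
import cv2,numpy as np
a=cv2.imread("pics/scene.png")[150:400,190:490]; b=cv2.imread("pics/top.png")[140:340,180:480]
cv2.imwrite("pics/v1.png",np.vstack([cv2.resize(a,None,fx=2.0,fy=1.2),]) if 0 else cv2.resize(a,(720,600)))
cv2.imwrite("pics/v2.png",cv2.resize(b,(800,533)))
np.set_printoptions(precision=4,suppress=True)
W=np.load("top.npy")
def sel(lo,hi): 
    m=np.all((W>lo)&(W<hi),-1); return W[m]
h=sel([.36,-.36,.115],[.52,-.2,.145]); print("handle",len(h),h.mean(0)); r=cv2.minAreaRect(h[:,:2].astype(np.float32)*1000); print(r)
print(cv2.boxPoints(r))
c=sel([.34,-.38,.05],[.53,-.18,.145]); r=cv2.minAreaRect(c[:,:2].astype(np.float32)*1000); print("caddy",len(c),r,cv2.boxPoints(r))
k=sel([.5,-.52,.19],[.75,-.2,.26]); r=cv2.minAreaRect(k[:,:2].astype(np.float32)*1000); print("rack",len(k),k[:,2].mean(),r,cv2.boxPoints(r))
```

```text
handle 223 [ 0.4403 -0.2717  0.1267]
((460.4244079589844, -277.6917724609375), (74.8163833618164, 116.08414459228516), 15.386129379272461)
[[ 408.9571 -231.6552]
 [ 439.7568 -343.5788]
 [ 511.8918 -323.7283]
 [ 481.092  -211.8047]]
caddy 754 ((444.0164794921875, -277.18255615234375), (112.59290313720703, 112.56442260742188), 32.73103332519531) [[ 366.2273 -260.2762]
 [ 427.0905 -354.9674]
 [ 521.8057 -294.0889]
 [ 460.9425 -199.3977]]
rack 1555 0.2184841709140831 ((622.18505859375, -335.46673583984375), (293.11376953125, 79.18132019042969), 56.6255989074707) [[ 508.5011 -436.0764]
 [ 574.6249 -479.6346]
 [ 735.869  -234.8571]
 [ 669.7452 -191.2989]]
```

View pics/v1.png

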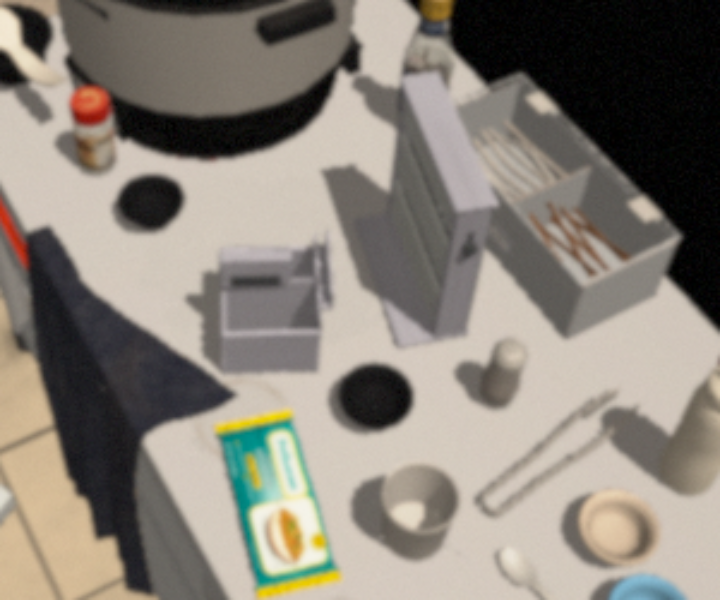

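View pics/v2.png

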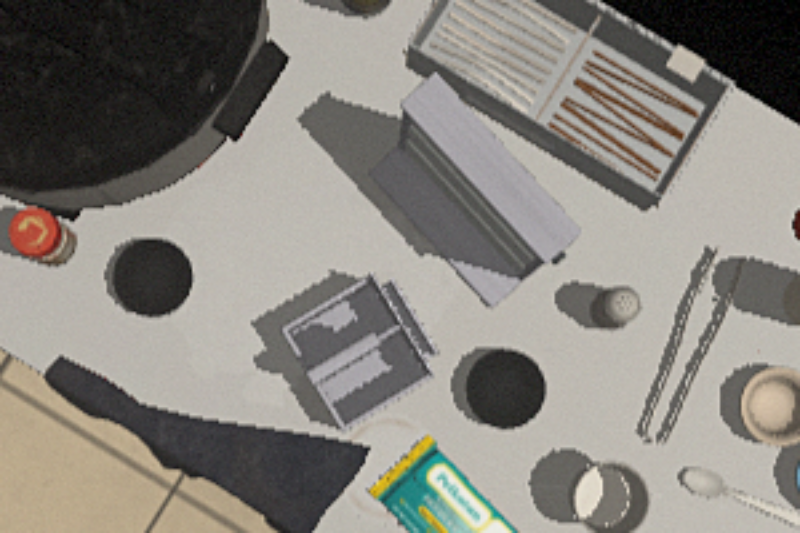

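The pictures show the caddy (v2 ≈ 365,350) with its hook strip towards the rack. The rack's grooves face the caddy, bowl_b is to its right (505,388), and the pan is at the upper left, which the arm must clear. Next I'll refine the rack and caddy yaw.

```bash
cat >> h.py <<'E'
np.set_printoptions(precision=4,suppress=True)
def caddyR(yaw,p): return R.from_euler('ZY',[yaw,p],degrees=True)
def toolR(Rc,b):
    b=np.radians(b);s,c=np.sin(b),np.cos(b)
    return Rc*R.from_matrix(np.array([[c,0,s],[0,-1,0],[s,0,-c]]))
def row(Rt,grasp,st=None,base=None):
    """grasp: world point of grasp; returns row numbers rel. to current pose"""
    st=st or robot.sense(); R0=R.from_euler('xyz',st["ee_rot"],degrees=True); p0=st["position"]
    t=np.array(grasp)+Rt.apply([0,0,.019])
    return np.r_[(R0.inv()*Rt).as_rotvec(degrees=True)/6, R0.inv().apply(t-p0)/.025], t
E
python3 - <<'E'
from h import *
for n in ("top","scene"):
    W=np.load(n+".npy"); 
    g=lambda lo,hi:W[np.all((W>lo)&(W<hi),-1)]
    k=g([.5,-.46,.205],[.68,-.27,.235]); r=cv2.minAreaRect(k[:,:2].astype(np.float32)*1000); print(n,"rack top",len(k),np.median(k[:,2]),r); print(cv2.boxPoints(r))
    k=g([.48,-.5,.095],[.7,-.22,.14])
    c=np.polyfit(k[:,1],k[:,0],1); res=k[:,0]-np.polyval(c,k[:,1]); k2=k[abs(res)<.02]; print("slat pts",len(k),c,np.degrees(np.arctan(c[0])))
    h=g([.36,-.36,.122],[.5,-.2,.14]); r=cv2.minAreaRect(h[:,:2].astype(np.float32)*1000); print("handle",len(h),r)
    p=g([.4,-.1,.05],[.9,.4,.4]); print("pan top",np.percentile(p[:,2],99),p.max(0))
E
```

```text
top rack top 1519 0.2180917948008958 ((593.4794921875, -380.29876708984375), (183.7908477783203, 43.91193771362305), 43.87431335449219)
[[ 512.0184 -428.1623]
 [ 542.4528 -459.8167]
 [ 674.9406 -332.4352]
 [ 644.5062 -300.7808]]
slat pts 346 [-0.2742  0.4932] -15.331903572841682
handle 177 ((443.11358642578125, -279.77301025390625), (30.155065536499023, 112.5772476196289), 20.571544647216797)
pan top 0.3938403001101189 [0.9    0.3792 0.4   ]
scene rack top 1097 0.2183876284548525 ((591.4600830078125, -380.8145751953125), (189.22569274902344, 43.60530090332031), 44.26103973388672)
[[ 508.4848 -431.2332]
 [ 538.9181 -462.4619]
 [ 674.4354 -330.3959]
 [ 644.0021 -299.1672]]
slat pts 698 [0.1679 0.6383] 9.531547658042268
handle 181 ((429.5586242675781, -262.98956298828125), (15.711446762084961, 68.74395751953125), 32.11183547973633)
pan top 0.3956228988469399 [0.9    0.3999 0.3999]
```

Run:
```python
from h import *
for n in ("top","scene"):
    W=np.load(n+".npy")
    for y in np.arange(-.2,.7,.1):
        m=(W[...,2]>.12)&(abs(W[...,1]-y)<.05)&(W[...,0]>.0)&(W[...,0]<.9); 
        if m.any(): print(n,round(y,1),W[m][:,0].min(),W[m][:,2].max())
st=robot.sense(); yaw=-57.5
Rs=R.from_euler('xyz',st["ee_rot"],degrees=True)
Rt=toolR(caddyR(yaw,0),40); Rd=toolR(caddyR(yaw,0),0)
tp=np.array([.4218,-.2463,.118])+Rt.apply([0,0,-.1+.019]); print("pre TCP",tp)
for i,az in enumerate([66,58,50,42,34,26,18,10,2,-6]):
    r=[.63,.58,.53,.48,.46,.45,.45,.45,.45,.45][i]; t=[r*np.cos(np.radians(az)),r*np.sin(np.radians(az)),[.27,.3][i>0]]
    rr,_=row(R.from_matrix((Rs*R.from_rotvec((Rs.inv()*Rd).as_rotvec()*min(1,(i+1)/6))).as_matrix()),np.array(t)-[0,0,-.019],st)
    print(np.round(rr,1).tolist(), t)
```

```text
top -0.2 0.4100310043770111 0.32508394001495033
top -0.1 8.324017031713371e-05 0.38177754160576227
top 0.0 0.0001205236395278031 0.3864052125915365
top 0.1 0.0005295755379679523 0.8073959911301415
top 0.2 0.6612158939262806 0.7604864352804732
top 0.3 0.5793554166540061 0.5808861464234991
top 0.4 0.5974114748656489 0.332359010657975
scene -0.2 0.40664876335396216 0.32611564555088834
scene -0.1 0.00018668400278556985 0.380108395614258
scene 0.0 9.528345079046208e-05 0.38379557072456894
scene 0.1 0.0005140304979365795 0.38057252304121947
scene 0.2 0.6672716825904952 0.4703371127641153
scene 0.3 0.5766405647011761 0.4996310936173498
scene 0.4 0.5942879111902999 0.482442095672184
scene 0.5 0.6533425462255508 0.43653425349293984
scene 0.6 0.7116183751099253 0.3899560933237556
pre TCP [ 0.3938 -0.2024  0.18  ]
[0.0, 0.0, 1.1, 2.3, 1.9, -1.5] [np.float64(0.25624408513775415), np.float64(0.5755336383148385), 0.27]
[0.0, 0.0, 2.2, 5.3, 4.4, -2.7] [np.float64(0.3073531732552588), np.float64(0.49186789577072704), 0.3]
[0.0, 0.0, 3.2, 7.7, 7.2, -2.7] [np.float64(0.3406774331338659), np.float64(0.4060035548530584), 0.3]
[0.0, 0.0, 4.3, 9.4, 10.3, -2.7] [np.float64(0.3567095162291492), np.float64(0.32118269105225195), 0.3]
[0.0, 0.0, 5.4, 11.1, 12.4, -2.7] [np.float64(0.38135728337531916), np.float64(0.2572287355965436), 0.3]
[0.0, 0.0, 6.5, 12.8, 14.3, -2.7] [np.float64(0.40445732083462516), np.float64(0.19726701605508484), 0.3]
[0.0, 0.0, 6.5, 14.4, 16.2, -2.7] [np.float64(0.4279754323328191), np.float64(0.13905764746872634), 0.3]
[0.0, 0.0, 6.5, 15.8, 18.3, -2.7] [np.float64(0.4431634888554936), np.float64(0.07814167995011866), 0.3]
[0.0, 0.0, 6.5, 16.8, 20.6, -2.7] [np.float64(0.4497258721585931), np.float64(0.015704773516125436), 0.3]
[0.0, 0.0, 6.5, 17.6, 23.0, -2.7] [np.float64(0.447534852915723), np.float64(-0.047037808470444066), 0.3]
```

```bash
python3 -m creep '[0,0,1.1,2.3,1.9,-1.5,1, 0,0,2.2,4.5,3.7,-2.7,1, 0,0,3.2,7,6.5,-2.7,1, 0,0,4.3,9,9,-2.7,1, 0,0,5.4,10.7,11.2,-2.7,1, 0,0,6.5,12.2,13.3,-2.7,1, 0,0,6.5,13.8,15.2,-2.7,1, 0,0,6.5,15.2,17.2,-2.7,1, 0,0,6.5,16.2,19.4,-2.7,1, 0,0,6.5,17,21.8,-2.7,1]' 100
python3 - <<'E'
from h import *
st=robot.sense();print(st["qpos"],st["position"],st["ee_rot"])
Rt=toolR(caddyR(-57.5,0),40)
for g in ([.380,-.12,.24],[.3745,-.172,.225]): print(row(Rt,g,st))
E
```

```text
time_s: 2.05
position: [0.4333, 0.0692, 0.299]
ee_rot: [-179.9, -0.0, -57.7]
ft_force: [0.4, 0.4, -0.1]
width: 0.0855
finger_force: 0.0
[ 35.0029  -4.9599 -20.7118   0.0133 -74.1871  -2.7111] [0.4333 0.0692 0.299 ] [-179.9385   -0.0099  -57.7046]
(array([ 0.0021,  6.665 , -0.0363,  5.7454,  5.8457,  2.9384]), array([ 0.3866, -0.1303,  0.2254]))
(array([ 0.0021,  6.665 , -0.0363,  7.386 ,  7.1437,  3.5372]), array([ 0.3811, -0.1823,  0.2104]))
```

```bash
python3 -m creep '[0,0,0,0,0,0,1]'
python3 - <<'E'
from h import *
st=robot.sense()
Rt=toolR(caddyR(-57.5,0),40)
for g in ([.380,-.08,.24],[.3745,-.172,.225]): print(row(Rt,g,st))
E
```

```text
time_s: 2.17
position: [0.4331, 0.0675, 0.2991]
ee_rot: [-180.0, -0.0, -58.0]
ft_force: [-0.1, 1.9, 0.0]
width: 0.0845
finger_force: 0.0
(array([ 0.0248,  6.6647, -0.0898,  4.3697,  4.9212,  2.9419]), array([ 0.3866, -0.0903,  0.2254]))
(array([ 0.0248,  6.6647, -0.0898,  7.3755,  7.056 ,  3.5409]), array([ 0.3811, -0.1823,  0.2104]))
```

Measured and commanded poses agree once the arm settles. Next is the standoff, then a wrist look.

```bash
python3 -m creep '[0,1.5,0,1.4,1.5,0.6,1, 0,3,0,2.9,3.2,1.5,1, 0,4.5,0,4.4,4.9,2.5,1, 0,6,0,6,6,3.2,1, 0,6.7,0,7.4,7.1,3.5,1, 0,6.7,0,7.4,7.1,3.5,1, 0,6.7,0,7.4,7.1,3.5,1]'
python3 - <<'E'
from h import *
s=snap("wrist"); save(s,"w1.png"); W=cloud(s); np.save("w1.npy",W)
g=lambda lo,hi:W[np.all((W>lo)&(W<hi),-1)]
h=g([.36,-.36,.115],[.5,-.2,.14]); print("handle",len(h))
if len(h)>20:
    r=cv2.minAreaRect(h[:,:2].astype(np.float32)*1000); print(r,cv2.boxPoints(r),np.percentile(h[:,2],[50,95]))
    m=h[:,:2].mean(0);e=np.linalg.svd(h[:,:2]-m,full_matrices=False)[2][0];print(m,np.degrees(np.arctan2(e[1],e[0])))
k=g([.5,-.46,.205],[.68,-.27,.235]); print("rack",len(k))
if len(k)>20: r=cv2.minAreaRect(k[:,:2].astype(np.float32)*1000); print(r,cv2.boxPoints(r))
E
```

```text
time_s: 3.05
position: [0.4098, -0.1676, 0.2633]
ee_rot: [177.8, -36.9, -57.9]
ft_force: [0.2, -0.3, -0.2]
width: 0.0853
finger_force: 0.0
handle 1978
((440.4804382324219, -278.4200134277344), (74.1446762084961, 112.37300109863281), 33.08139419555664) [[ 378.7494 -251.5768]
 [ 440.0859 -345.7336]
 [ 502.2115 -305.2633]
 [ 440.8749 -211.1064]] [0.1289 0.1305]
[ 0.4391 -0.2703] 120.64805880801623
rack 122
((636.2451171875, -315.1654052734375), (27.77391242980957, 4.364543914794922), 45.09029006958008) [[ 624.8955 -323.4597]
 [ 627.9866 -326.5411]
 [ 647.5947 -306.8711]
 [ 644.5037 -303.7897]]
```

View pics/w1.png

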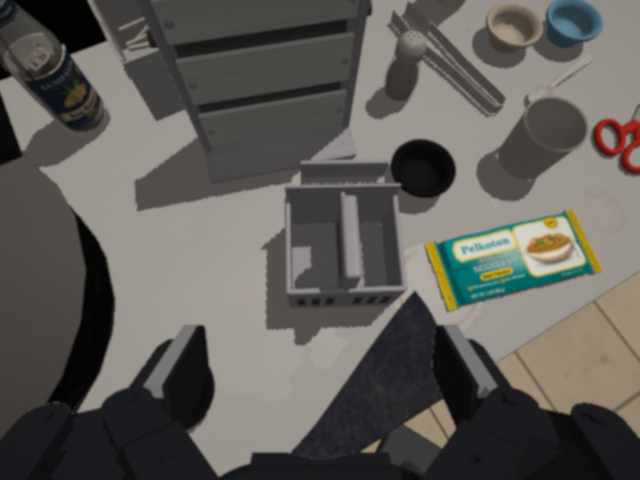

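The wrist view shows the handle plate from (352,190) to (350,278), the hook strip at (345,172), and the rack's slats with dark grooves near (265,45) and (280,100). From this cloud I'll get the handle line and the slat/groove profile.

Run:
```python
from h import *
st=robot.sense();print(st["position"],st["ee_rot"],st["qpos"])
W=np.load("w1.npy"); P=W[np.isfinite(W[...,0])]
c0=np.array([.4408,-.272,0]); Q=caddyR(-57.3,0).inv().apply(P-c0)
h=Q[(abs(Q[:,1])<.02)&(Q[:,2]>.124)&(Q[:,2]<.14)&(Q[:,0]>-.07)&(Q[:,0]<.035)]
print("handle in caddy guess",len(h),h.min(0),h.max(0),h.mean(0),np.median(h[:,2]))
b=np.polyfit(h[:,0],h[:,1],1);print("yaw corr",np.degrees(np.arctan(b[0])))
l=Q[(abs(Q[:,1])<.06)&(Q[:,2]>.113)&(Q[:,2]<.13)&(Q[:,0]>.045)&(Q[:,0]<.08)]; print("lip",len(l),l.min(0),l.max(0),l.mean(0))
r0=np.array([.5797,-.366,0]); S=caddyR(-46,0).inv().apply(P-r0)
f=S[(abs(S[:,1])<.08)&(abs(S[:,0])<.012)&(S[:,2]>.1)&(S[:,2]<.138)]
A=np.c_[f[:,1],f[:,2]-.145,np.ones(len(f))]; 
for _ in range(3):
    x=np.linalg.lstsq(A,f[:,0],rcond=None)[0]; e=f[:,0]-A@x; k=abs(e)<.003; f,A=f[k],A[k]
print("slat fit x = %.3f y + %.3f(z-.145) + %.4f"%tuple(x),len(f),"yaw corr",-np.degrees(np.arctan(x[0])))
d=S[:,0]-(x[0]*S[:,1]+x[1]*(S[:,2]-.145)+x[2])
w=S[(S[:,2]>.05)&(S[:,2]<.21)&(abs(S[:,0])<.03)]; print("y extent",np.percentile(w[:,1],[.5,99.5]))
for z in np.arange(.05,.222,.003):
    m=(abs(S[:,1])<.06)&(abs(S[:,2]-z)<.0015)&(abs(d)<.04); 
    if m.sum(): print(round(z,3),m.sum(),"frac front %.2f  med d %.4f"%((abs(d[m])<.004).mean(),np.median(d[m])))
```

```text
[ 0.41   -0.1673  0.2633] [177.7512 -36.8985 -57.8198] [ 32.4276 -15.3182 -58.2218  44.337  -59.1127 -28.6348]
handle in caddy guess 1456 [-0.0509 -0.0077  0.124 ] [0.0208 0.0066 0.1317] [-0.0169 -0.0001  0.1291] 0.12930931723426348
yaw corr 0.2558192439216818
lip 535 [ 0.0564 -0.0404  0.113 ] [0.0616 0.039  0.1198] [0.0585 0.0002 0.1166]
slat fit x = 0.004 y + -0.002(z-.145) + 0.0021 4900 yaw corr -0.20886451758769728
y extent [-0.1647  0.0928]
0.05 179 frac front 0.97  med d -0.0001
0.053 912 frac front 0.22  med d 0.0240
0.056 391 frac front 0.47  med d 0.0236
0.059 194 frac front 0.95  med d 0.0001
0.062 194 frac front 1.00  med d -0.0001
0.065 204 frac front 1.00  med d 0.0000
0.068 202 frac front 1.00  med d -0.0000
0.071 286 frac front 0.92  med d 0.0002
0.074 333 frac front 0.95  med d 0.0017
0.089 3 frac front 1.00  med d 0.0016
0.092 121 frac front 1.00  med d 0.0002
0.095 236 frac front 1.00  med d -0.0000
0.098 255 frac front 1.00  med d -0.0000
0.101 260 frac front 1.00  med d 0.0000
0.104 250 frac front 1.00  med d 0.0001
0.107 262 frac front 1.00  med d 0.0000
0.11 283
[... 413 characters left out ...]
 0.65  med d 0.0005
0.143 355 frac front 1.00  med d 0.0001
0.146 473 frac front 0.93  med d 0.0004
0.149 453 frac front 0.94  med d 0.0017
0.164 1 frac front 1.00  med d 0.0027
0.167 239 frac front 1.00  med d 0.0003
0.17 441 frac front 1.00  med d 0.0001
0.173 438 frac front 1.00  med d 0.0000
0.176 443 frac front 1.00  med d 0.0000
0.179 493 frac front 1.00  med d -0.0000
0.182 474 frac front 1.00  med d 0.0000
0.185 491 frac front 1.00  med d 0.0000
0.188 465 frac front 1.00  med d -0.0000
0.191 407 frac front 1.00  med d -0.0000
0.194 319 frac front 1.00  med d -0.0000
0.197 231 frac front 1.00  med d -0.0000
0.2 155 frac front 1.00  med d -0.0001
0.203 61 frac front 1.00  med d -0.0002
```

Everything agrees with the known sizes. The caddy origin is about (.440,-.271) with yaw −57. The slat plane passes through (.5812,-.3675) with yaw −46.2, and the groove's lower edge is at z ≈ .149. J3 is at its limit with 40° of tilt, so I'll grip with 20° instead.

```bash
cat >> h.py <<'E'
C0=np.array([.4408,-.272,0])+caddyR(-57,0).apply([-.001,0,0]); RK=np.array([.5812,-.3675,0]); RY=-46.2
E
python3 - <<'E'
from h import *
st=robot.sense()
Rt=toolR(caddyR(-57,0),20); g=C0+caddyR(-57,0).apply([-.032,0,.118])
for d in (.09,.045,0): print(row(Rt,g-Rt.apply([0,0,d]),st))
E
```

```text
(array([ 0.4374, -2.8137, -0.1758, -0.3606,  1.0735,  3.7055]), array([ 0.4096, -0.224 ,  0.1847]))
(array([ 0.4374, -2.8137, -0.1758, -0.8838,  0.9971,  5.4261]), array([ 0.418 , -0.2369,  0.1424]))
(array([ 0.4374, -2.8137, -0.1758, -1.4071,  0.9207,  7.1466]), array([ 0.4264, -0.2498,  0.1001]))
```

```bash
python3 -m creep '[0.2,-1.4,-0.1,-0.2,0.5,1.8,1, 0.44,-2.8,-0.18,-0.36,1.07,3.7,1, 0.44,-2.8,-0.18,-0.36,1.07,3.7,1, 0.44,-2.8,-0.18,-0.36,1.07,3.7,1]'
python3 - <<'E'
from h import *
st=robot.sense(); print(st["qpos"])
Rt=toolR(caddyR(-57,0),20); g=C0+caddyR(-57,0).apply([-.032,0,.118])
for d in (.045,0): print(row(Rt,g-Rt.apply([0,0,d]),st))
E
```

```text
time_s: 3.6
position: [0.4096, -0.2245, 0.1846]
ee_rot: [179.9, -20.1, -57.0]
ft_force: [-0.0, 1.3, 0.1]
width: 0.0853
finger_force: 0.0
[  8.9193  -7.3011 -51.9988  28.8431 -40.6183   2.7028]
(array([ 0.0165, -0.0122, -0.0045, -0.0162, -0.0136,  1.7894]), array([ 0.418 , -0.2369,  0.1424]))
(array([ 0.0165, -0.0122, -0.0045, -0.0185, -0.0167,  3.5894]), array([ 0.4264, -0.2498,  0.1001]))
```

```bash
python3 -m creep '[0,0,0,0,0,1.2,1, 0,0,0,0,0,2.4,1, 0,0,0,0,0,3.6,1, 0,0,0,0,0,3.6,0.5, 0,0,0,0,0,3.6,0.1, 0,0,0,0,0,3.6,0.05, 0,0,0,0,0,3.6,0.05, 0,0,0,0,0,3.6,0.05]' 100
python3 - <<'E'
from h import *
st=robot.sense(); print(st["qpos"],st["wrist_torque"])
E
```

```text
time_s: 4.6
position: [0.4303, -0.2519, 0.1072]
ee_rot: [179.8, -19.5, -57.0]
ft_force: [-4.5, 2.3, 2.9]
width: 0.0121
finger_force: 99.2
[ -0.917    2.4517 -58.2661  42.7357 -24.2534  -4.6451] [ 1.3716  1.8056 -0.2541]
```

Gripped at 99 N, with the last 7 mm clipped by J3. I'll lift and check the hold.

```bash
python3 -m creep '[0,0,0,0.15,0,-0.4,0.05, 0,0,0,0.35,0,-0.95,0.05, 0,0,0,0.7,0,-1.9,0.05, 0,0,0,1.0,0,-2.8,0.05, 0,0,0,1.0,0,-2.8,0.05]' 115
python3 - <<'E'
from h import *
st=robot.sense(); print(st["qpos"],st["wrist_torque"])
s=snap("wrist"); save(s,"w2.png"); W=cloud(s); np.save("w2.npy",W)
T=R.from_euler('xyz',st["ee_rot"],degrees=True)
P=W[np.isfinite(W[...,0])]
c=st["position"]; 
# points in tool frame near
Q=T.inv().apply(P-c); m=(abs(Q[:,1])<.06)&(abs(Q[:,0])<.15)&(Q[:,2]>-.04)&(Q[:,2]<.1)
print(m.sum())
E
```

```text
time_s: 5.22
position: [0.4323, -0.2516, 0.1825]
ee_rot: [180.0, -19.5, -57.0]
ft_force: [-0.1, 0.3, -4.7]
width: 0.0121
finger_force: 112.7
[  3.6094  -3.4737 -48.5877  27.9811 -38.4468   8.2508] [1.5965 0.9139 0.0083]
44570
```

View pics/w2.png

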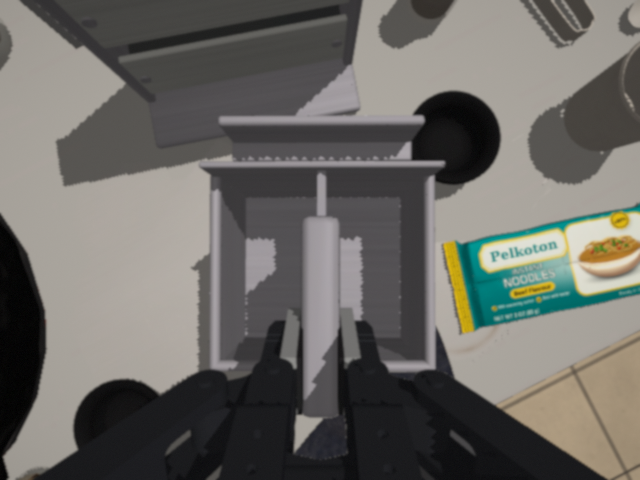

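Held squarely: the handle is in the pads (320,310) and the lip strip is at (320,130). Now I'll measure the caddy's exact pose in the tool frame from this cloud.

Run:
```python
from h import *
st=robot.sense(); T=R.from_euler('xyz',st["ee_rot"],degrees=True); W=np.load("w2.npy")
P=W[np.isfinite(W[...,0])]; M=toolR(R.identity(),19.5)
Q=M.apply(T.inv().apply(P-st["position"]))   # caddy-aligned axes, TCP origin
# nominal TCP in caddy at grasp:
t=caddyR(-57,0).inv().apply(np.array([.4303,-.2519,.1072])-C0); print("TCP in caddy nominal",t)
Q=Q+t
h=Q[(abs(Q[:,1])<.006)&(Q[:,2]>.12)&(Q[:,2]<.14)&(Q[:,0]>-.02)&(Q[:,0]<.03)]
a=np.polyfit(h[:,0],h[:,2],1); print("handle top: xmax %.4f z at x=0 %.4f slope deg %.2f ymean %.4f"%(np.percentile(h[:,0],99),a[1],np.degrees(np.arctan(a[0])),h[:,1].mean()),len(h))
l=Q[(abs(Q[:,1])<.045)&(Q[:,2]>.105)&(Q[:,2]<.13)&(Q[:,0]>.045)&(Q[:,0]<.075)]
print("lip top z pcts",np.percentile(l[:,2],[50,90,98]),"x",np.percentile(l[:,0],[2,50,98]),"y",np.percentile(l[:,1],[1,99]),len(l))
b=Q[(abs(Q[:,1])<.05)&(Q[:,2]>.085)&(Q[:,2]<.102)&(Q[:,0]>.03)&(Q[:,0]<.055)]
print("back top z",np.percentile(b[:,2],[50,90,98]),"x",np.percentile(b[:,0],[2,50,98]),len(b))
w=Q[(abs(abs(Q[:,1])-.053)<.005)&(abs(Q[:,2]-.07)<.008)&(abs(Q[:,0])<.04)]
a=np.polyfit(w[:,0],w[:,2],1); print("wall top z0 %.4f slope %.2f"%(a[1],np.degrees(np.arctan(a[0]))),len(w))
```

```text
TCP in caddy nominal [-0.0216  0.0021  0.1072]
handle top: xmax 0.0219 z at x=0 0.1312 slope deg -0.01 ymean 0.0012 3326
lip top z pcts [0.118  0.12   0.1205] x [0.0584 0.059  0.0622] y [-0.0347  0.0425] 4089
back top z [0.0951 0.0963 0.0969] x [0.0347 0.0495 0.0548] 4609
wall top z0 0.0728 slope -0.15 3761
```

```bash
cat >> h.py <<'E'
ZE=.1487; TC=np.array([-.0216,0,.1062]); B=19.5; BEND=np.array([.05,0,.09])
def now(st=None):
    st=st or robot.sense(); T=R.from_euler('xyz',st["ee_rot"],degrees=True)
    Rc=T*toolR(R.identity(),B).inv(); b=st["position"]+Rc.apply(BEND-TC)
    q=caddyR(RY,0).inv().apply(b-RK)-[0,0,ZE]; e=Rc.as_euler('ZYX',degrees=True)
    print("bend mm",np.round(q*1000,1),"yaw err %.2f pitch %.2f roll %.2f"%(e[0]-RY,e[1],e[2]),"F",st["ft_force"],"t",st["time_s"]); return q*1000
def go(bx,y,bz,th,st=None,yaw=RY):
    st=st or robot.sense(); Rc=caddyR(yaw,th); b=RK+caddyR(RY,0).apply(np.array([bx,y,bz])/1000)+[0,0,ZE]
    tcp=b+Rc.apply(TC-BEND); Rt=toolR(Rc,B)
    r,_=row(Rt,tcp-Rt.apply([0,0,.019]),st); print((bx,y,bz,th),np.round(r,2).tolist(),np.round(tcp,3))
E
python3 - <<'E'
from h import *
st=robot.sense(); now(st)
go(-75,10,0,12,st); go(-75,5,0,24,st); go(-70,0,-5,36,st); go(-65,0,-15,46,st); go(-44.6,0,-23.5,46,st)
E
```

```text
bend mm [-117.   -41.6   16.3] yaw err -10.85 pitch 0.03 roll -0.13 F [-0.247 -0.055 -5.929] t 5.275
(-75, 10, 0, 12) [0.44, -1.99, -1.76, 1.4, -1.84, 0.57] [ 0.49  -0.258  0.179]
(-75, 5, 0, 24) [0.26, -3.98, -1.8, 1.9, -1.7, 0.18] [ 0.492 -0.267  0.193]
(-70, 0, -5, 36) [0.07, -5.98, -1.84, 2.59, -1.62, 0.16] [ 0.499 -0.282  0.199]
(-65, 0, -15, 46) [-0.09, -7.64, -1.86, 3.13, -1.74, 0.45] [ 0.51  -0.293  0.196]
(-44.6, 0, -23.5, 46) [-0.09, -7.64, -1.86, 3.77, -1.89, 1.04] [ 0.524 -0.308  0.188]
```

```bash
python3 -m creep '[0.3,-1,-0.9,0.7,-0.9,0.3,0.05, 0.44,-2,-1.76,1.4,-1.8,0.4,0.05, 0.35,-3,-1.8,1.7,-1.8,0.3,0.05, 0.26,-4,-1.8,1.9,-1.7,0.18,0.05, 0.16,-5,-1.82,2.25,-1.66,0.17,0.05, 0.07,-6,-1.84,2.6,-1.62,0.16,0.05, -0.09,-7.6,-1.86,3.13,-1.74,0.45,0.05, -0.09,-7.6,-1.86,3.13,-1.74,0.45,0.05, -0.09,-7.6,-1.86,3.13,-1.74,0.45,0.05]' 120
python3 - <<'E'
from h import *
st=robot.sense(); now(st); print(st["qpos"],st["width"],st["finger_force"]); go(-44.6,0,-23.5,46,st)
s=snap("wrist"); save(s,"w3.png"); np.save("w3.npy",cloud(s))
E
```

```text
time_s: 6.4
position: [0.5095, -0.2941, 0.1937]
ee_rot: [179.7, 26.4, -46.4]
ft_force: [-1.3, 0.6, -4.3]
width: 0.0117
finger_force: 118.7
bend mm [-64.5  -1.3 -17.7] yaw err -0.33 pitch 45.92 roll -0.37 F [-1.3157  0.6059 -4.3296] t 6.4
[-18.9242  30.0803  10.5494 -11.6145 -94.2937  64.1807] 0.011693723653433338 118.70558381080627
(-44.6, 0, -23.5, 46) [0.03, -0.01, -0.03, 0.82, -0.04, -0.15] [ 0.524 -0.308  0.188]
```

View pics/w3.png

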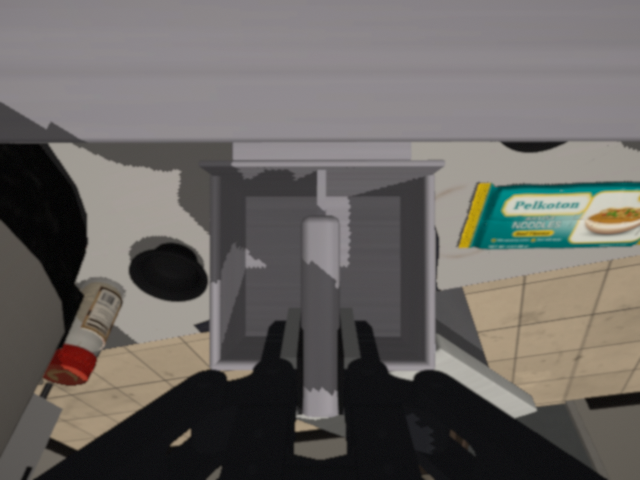

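The caddy sits in the hand exactly as before: the handle is at (320,315), so it has not slipped. The rack's top front edge is straight across row 140, so the yaw matches. I'll check the biases of this view against the rack top (219 mm) and the caddy.

Run:
```python
from h import *
st=robot.sense(); T=R.from_euler('xyz',st["ee_rot"],degrees=True); W=np.load("w3.npy"); P=W[np.isfinite(W[...,0])]
S=caddyR(RY,0).inv().apply(P-RK)*1000
k=S[(abs(S[:,1])<70)&(S[:,2]>205)&(S[:,2]<235)&(S[:,0]>-15)&(S[:,0]<40)]
print("rack top z",np.percentile(k[:,2],[5,50,95]))
for y in (-60,-30,0,30,60):
    q=k[abs(k[:,1]-y)<8]; print(y,"front edge x",np.percentile(q[:,0],1), "z",np.median(q[:,2]))
Q=(toolR(R.identity(),B).apply(T.inv().apply(P-st["position"]))+TC)*1000
h=Q[(abs(Q[:,1])<6)&(Q[:,2]>115)&(Q[:,2]<140)&(Q[:,0]>-15)&(Q[:,0]<30)]; a=np.polyfit(h[:,0],h[:,2],1)
print("handle xmax %.1f z0 %.1f slope %.2f"%(np.percentile(h[:,0],99),a[1],np.degrees(np.arctan(a[0]))))
b=Q[(abs(Q[:,1])<50)&(Q[:,2]>85)&(Q[:,2]<102)&(Q[:,0]>30)&(Q[:,0]<55)]; print("back top z",np.percentile(b[:,2],[50,90]),"x98",np.percentile(b[:,0],98))
w=np.abs(k[:,2]-np.median(k[:,2]))<3; print("rack y ext", [np.percentile(S[(abs(S[:,2]-219)<4)&(abs(S[:,0]-15)<12)][:,1],p) for p in (.5,99.5)])
```

```text
rack top z [217.5047 218.5271 219.5683]
-60 front edge x -3.756271575180971 z 218.47701285218878
-30 front edge x -3.3148537110083756 z 218.5439690637186
0 front edge x -3.299769034098548 z 218.54232312278992
30 front edge x -3.200497864018435 z 218.52672951448494
60 front edge x -3.822968342985049 z 218.41721880812258
handle xmax 24.1 z0 127.8 slope -0.41
back top z [91.59   92.7664] x98 54.83451877903893
rack y ext [np.float64(-52.473138225081804), np.float64(52.194677235671406)]
```

Run:
```python
from h import *
st=robot.sense(); now(st); print(st["position"])
go(-44.6,0,-23.5,46,st); go(-31,0,-10,46,st); go(-18,0,2.7,46,st)
```

```text
bend mm [-64.5  -0.8 -15.5] yaw err -0.18 pitch 45.76 roll -0.24 F [-0.2274 -0.2679 -4.0186] t 6.45
[ 0.5096 -0.2937  0.1958]
(-44.6, 0, -23.5, 46) [0.02, -0.04, -0.01, 0.86, -0.03, -0.08] [ 0.524 -0.308  0.188]
(-31, 0, -10, 46) [0.02, -0.04, -0.01, 1.11, -0.02, -0.8] [ 0.533 -0.318  0.201]
(-18, 0, 2.7, 46) [0.02, -0.04, -0.01, 1.35, -0.02, -1.49] [ 0.542 -0.327  0.214]
```

```bash
python3 -m creep '[0.02,-0.04,0,0.5,-0.03,-0.06,0.05, 0.02,-0.04,0,0.85,-0.03,-0.1,0.05, 0.02,-0.04,0,0.98,-0.03,-0.48,0.05, 0.02,-0.04,0,1.05,-0.03,-0.66,0.05, 0.02,-0.04,0,1.11,-0.03,-0.85,0.05, 0.02,-0.04,0,1.17,-0.03,-1.04,0.05, 0.02,-0.04,0,1.25,-0.03,-1.23,0.05, 0.02,-0.04,0,1.25,-0.03,-1.23,0.05]'
python3 - <<'E'
from h import *
st=robot.sense(); now(st); print(st["wrist_torque"])
go(-23.4,0,-2.1,46,st);go(-16.2,0,4.8,46,st);go(-9,0,11.8,46,st);go(-5.5,0,15.2,46,st)
E
```

```text
time_s: 7.45
position: [0.5396, -0.3231, 0.2107]
ee_rot: [-180.0, 26.5, -46.2]
ft_force: [0.3, -0.6, -5.2]
width: 0.0117
finger_force: 118.8
bend mm [-22.8   0.8  -0.8] yaw err 0.01 pitch 46.01 roll 0.04 F [ 0.3021 -0.5792 -5.2477] t 7.45
[-1.743  -1.6205  0.0009]
(-23.4, 0, -2.1, 46) [-0.01, 0.0, -0.0, -0.0, 0.03, 0.06] [ 0.539 -0.323  0.209]
(-16.2, 0, 4.8, 46) [-0.01, 0.0, -0.0, 0.13, 0.03, -0.32] [ 0.544 -0.328  0.216]
(-9, 0, 11.8, 46) [-0.01, 0.0, -0.0, 0.27, 0.03, -0.7] [ 0.549 -0.334  0.223]
(-5.5, 0, 15.2, 46) [-0.01, 0.0, -0.0, 0.33, 0.03, -0.88] [ 0.551 -0.336  0.227]
```

```bash
python3 -m creep '[0,0,0,0.07,0,-0.16,0.05, 0,0,0,0.13,0,-0.3,0.05, 0,0,0,0.2,0,-0.5,0.05, 0,0,0,0.2,0,-0.5,0.05]'
python3 - <<'E'
from h import *
st=robot.sense(); now(st); print(st["wrist_torque"])
go(-9,0,11.8,46,st);go(-5.5,0,15.2,46,st)
E
```

```text
time_s: 7.95
position: [0.5466, -0.3305, 0.2197]
ee_rot: [-180.0, 26.5, -46.2]
ft_force: [-0.1, 0.6, -5.3]
width: 0.0121
finger_force: 118.8
bend mm [-12.6   0.7   8.3] yaw err 0.01 pitch 46.00 roll 0.05 F [-0.0736  0.5609 -5.3333] t 7.95
[-1.7783 -1.6628  0.0507]
(-9, 0, 11.8, 46) [-0.01, -0.0, -0.0, 0.07, 0.03, -0.19] [ 0.549 -0.334  0.223]
(-5.5, 0, 15.2, 46) [-0.01, -0.0, -0.0, 0.13, 0.03, -0.37] [ 0.551 -0.336  0.227]
```

Free so far, with the lip about 16 mm in. I'll go on to the fully-in pose.

```bash
python3 -m creep '[0,0,0,0.07,0.02,-0.19,0.05, 0,0,0,0.13,0.03,-0.37,0.05, 0,0,0,0.13,0.03,-0.37,0.05]'
python3 - <<'E'
from h import *
st=robot.sense(); now(st); print(st["wrist_torque"])
go(-3.5,0,12,46,st);go(-2,0,9.5,46,st)
for b in ((-2,0,8.5,40),(-2,0,7,32),(-2,0,5.5,24),(-2,0,4.5,16),(-2,0,3.5,8),(-2,0,2.5,0)): go(*b,st)
E
```

```text
time_s: 8.32
position: [0.5492, -0.334, 0.2244]
ee_rot: [180.0, 26.9, -46.2]
ft_force: [-4.9, 4.3, -12.1]
width: 0.0119
finger_force: 117.5
bend mm [-8.7  0.1 12.7] yaw err -0.02 pitch 46.45 roll -0.01 F [ -4.858    4.3011 -12.0768] t 8.325
[-0.4871 -0.6756 -0.0518]
(-3.5, 0, 12, 46) [0.0, 0.07, -0.0, 0.19, 0.0, -0.05] [ 0.552 -0.337  0.223]
(-2, 0, 9.5, 46) [0.0, 0.07, -0.0, 0.29, 0.0, 0.01] [ 0.553 -0.339  0.221]
(-2, 0, 8.5, 40) [0.0, 1.07, -0.0, 0.16, 0.0, 0.32] [ 0.549 -0.334  0.216]
(-2, 0, 7, 32) [0.0, 2.41, -0.0, 0.03, 0.0, 0.75] [ 0.544 -0.328  0.207]
(-2, 0, 5.5, 24) [0.0, 3.74, -0.0, -0.04, 0.0, 1.2] [ 0.539 -0.324  0.198]
(-2, 0, 4.5, 16) [0.0, 5.07, -0.0, -0.06, 0.0, 1.64] [ 0.535 -0.32   0.189]
(-2, 0, 3.5, 8) [0.0, 6.41, -0.0, -0.03, 0.0, 2.09] [ 0.532 -0.317  0.178]
(-2, 0, 2.5, 0) [0.0, 7.74, -0.0, 0.06, 0.0, 2.53] [ 0.53  -0.314  0.167]
```

Contact came at bend x≈−9 with the force against the lip direction. The handle's back corner (caddy x 22, z 130) is meeting the top slat at this tilt, which confirms the slat plane to about 1 mm. I'll flatten the tilt while threading, with rows worked out from the commanded pose.

```bash
cat >> h.py <<'E'
def fake(bx,y,bz,th):
    Rc=caddyR(RY,th); b=RK+caddyR(RY,0).apply(np.array([bx,y,bz])/1000)+[0,0,ZE]
    return dict(position=b+Rc.apply(TC-BEND),ee_rot=toolR(Rc,B).as_euler('xyz',degrees=True))
E
python3 - <<'E'
from h import *
st=fake(-5.5,0,15.2,46)
for b in ((-9.7,0,12.5,45),(-8.7,0,13,43),(-7.2,0,12.3,41.5),(-5.3,0,10.5,39.5),(-3.3,0,8.8,36),(-2.3,0,7.5,32)): go(*b,st)
E
```

```text
(-9.7, 0, 12.5, 45) [0.0, 0.17, 0.0, -0.13, -0.0, 0.22] [ 0.547 -0.332  0.223]
(-8.7, 0, 13, 43) [0.0, 0.5, 0.0, -0.15, -0.0, 0.27] [ 0.547 -0.331  0.222]
(-7.2, 0, 12.3, 41.5) [0.0, 0.75, 0.0, -0.12, 0.0, 0.33] [ 0.547 -0.331  0.221]
(-5.3, 0, 10.5, 39.5) [0.0, 1.08, 0.0, -0.07, 0.0, 0.46] [ 0.546 -0.331  0.217]
(-3.3, 0, 8.8, 36) [0.0, 1.67, 0.0, -0.04, 0.0, 0.64] [ 0.545 -0.33   0.213]
(-2.3, 0, 7.5, 32) [0.0, 2.33, 0.0, -0.05, -0.0, 0.87] [ 0.544 -0.328  0.208]
```

```bash
python3 -m creep '[0,0.17,0,-0.13,0,0.22,0.05, 0,0.5,0,-0.15,0,0.27,0.05, 0,0.5,0,-0.15,0,0.27,0.05]'
python3 - <<'E'
from h import *
st=robot.sense(); now(st); print(st["wrist_torque"])
E
python3 -m creep '[0,0.12,0,0.02,0,0.03,0.05, 0,0.25,0,0.03,0,0.06,0.05, 0,0.58,0,0.08,0.01,0.19,0.05, 0,0.58,0,0.08,0.01,0.19,0.05]'
python3 - <<'E'
from h import *
st=robot.sense(); now(st); print(st["wrist_torque"])
E
```

```text
time_s: 8.7
position: [0.5463, -0.3311, 0.2234]
ee_rot: [-179.9, 23.4, -46.2]
ft_force: [-0.4, -0.8, -3.9]
width: 0.012
finger_force: 119.2
bend mm [-9.   0.1 14.1] yaw err 0.07 pitch 42.88 roll 0.08 F [-0.3594 -0.7998 -3.8971] t 8.7
[-1.4562 -1.4138  0.0587]
time_s: 9.2
position: [0.5458, -0.331, 0.2171]
ee_rot: [-180.0, 20.0, -46.2]
ft_force: [-0.6, 0.6, -5.4]
width: 0.0117
finger_force: 119.1
bend mm [-6.  -0.3 10.3] yaw err 0.02 pitch 39.54 roll 0.03 F [-0.6366  0.567  -5.3901] t 9.2
[-1.2474 -1.2079 -0.0065]
```

Free at 39.5°. The lip is now behind the slats, so I'll swing down.

Run:
```python
from h import *
st=robot.sense(); now(st)
for b in ((-3.3,0,8.8,36),(-2.3,0,7.5,32),(-2,0,6.5,26),(-1.8,0,5.5,20),(-1.7,0,4.5,14),(-1.6,0,3.5,7),(-1.6,0,2.5,0)): go(*b,st)
```

```text
bend mm [-6.  -0.3 10.3] yaw err 0.02 pitch 39.54 roll 0.03 F [-0.6366  0.567  -5.3901] t 9.2
(-3.3, 0, 8.8, 36) [-0.0, 0.59, 0.0, 0.03, -0.01, 0.18] [ 0.545 -0.33   0.213]
(-2.3, 0, 7.5, 32) [-0.0, 1.26, 0.0, -0.01, -0.01, 0.39] [ 0.544 -0.328  0.208]
(-2, 0, 6.5, 26) [-0.0, 2.26, 0.0, -0.1, -0.01, 0.71] [ 0.54  -0.325  0.201]
(-1.8, 0, 5.5, 20) [-0.0, 3.26, 0.0, -0.16, -0.01, 1.04] [ 0.537 -0.322  0.194]
(-1.7, 0, 4.5, 14) [-0.0, 4.26, 0.0, -0.19, -0.01, 1.38] [ 0.535 -0.319  0.186]
(-1.6, 0, 3.5, 7) [-0.0, 5.42, 0.0, -0.2, -0.01, 1.78] [ 0.532 -0.316  0.177]
(-1.6, 0, 2.5, 0) [-0.0, 6.59, -0.0, -0.16, -0.01, 2.17] [ 0.531 -0.315  0.167]
```

```bash
python3 -m creep '[0,0.59,0,0.03,-0.01,0.18,0.05, 0,1.26,0,-0.01,-0.01,0.39,0.05, 0,1.76,0,-0.05,-0.01,0.55,0.05, 0,2.26,0,-0.1,-0.01,0.71,0.05, 0,2.76,0,-0.13,-0.01,0.87,0.05, 0,3.26,0,-0.16,-0.01,1.04,0.05, 0,3.26,0,-0.16,-0.01,1.04,0.05]'
python3 - <<'E'
from h import *
st=robot.sense(); now(st); print(st["wrist_torque"])
for b in ((-1.7,0,4.5,14),(-1.6,0,3.5,7),(-1.6,0,2.5,0)): go(*b,st)
E
```

```text
time_s: 10.07
position: [0.5363, -0.3211, 0.1938]
ee_rot: [180.0, 0.6, -46.2]
ft_force: [-0.1, -0.1, -4.8]
width: 0.012
finger_force: 119.0
bend mm [-2.9 -0.3  5.3] yaw err 0.01 pitch 20.09 roll -0.01 F [-0.0884 -0.1072 -4.787 ] t 10.075
[ 0.0391  0.0756 -0.0303]
(-1.7, 0, 4.5, 14) [0.0, 1.01, 0.0, -0.1, -0.01, 0.3] [ 0.535 -0.319  0.186]
(-1.6, 0, 3.5, 7) [0.0, 2.18, 0.0, -0.24, -0.01, 0.68] [ 0.532 -0.316  0.177]
(-1.6, 0, 2.5, 0) [0.0, 3.35, 0.0, -0.34, -0.01, 1.06] [ 0.531 -0.315  0.167]
```

```bash
python3 -m creep '[0,0.5,0,-0.03,-0.01,0.15,0.05, 0,1.01,0,-0.08,-0.01,0.3,0.05, 0,1.6,0,-0.14,-0.01,0.48,0.05, 0,2.18,0,-0.21,-0.01,0.68,0.05, 0,2.18,0,-0.21,-0.01,0.68,0.05]'
python3 - <<'E'
from h import *
st=robot.sense(); now(st); print(st["wrist_torque"])
for b in ((-1.6,0,2.5,0),(-1.6,0,0,0),(-1.6,0,-2,0)): go(*b,st)
E
```

```text
time_s: 10.7
position: [0.5322, -0.3173, 0.1762]
ee_rot: [179.9, -12.4, -46.2]
ft_force: [-0.0, 0.3, -5.0]
width: 0.0115
finger_force: 118.8
bend mm [-1.  -0.7  2.7] yaw err -0.03 pitch 7.05 roll -0.09 F [-0.0342  0.3138 -4.9892] t 10.7
[0.8767 0.9058 0.0652]
(-1.6, 0, 2.5, 0) [0.01, 1.18, 0.0, -0.2, -0.03, 0.32] [ 0.531 -0.315  0.167]
(-1.6, 0, 0, 0) [0.01, 1.18, 0.0, -0.22, -0.03, 0.42] [ 0.531 -0.315  0.165]
(-1.6, 0, -2, 0) [0.01, 1.18, 0.0, -0.24, -0.03, 0.49] [ 0.531 -0.315  0.163]
```

Still free. Next I'll level it, then lower until the tongue touches.

```bash
python3 -m creep '[0,0.6,0,-0.1,-0.02,0.16,0.05, 0,1.18,0,-0.19,-0.03,0.32,0.05, 0,1.18,0,-0.19,-0.03,0.32,0.05]'
python3 -c "
from h import *
now()"
python3 -m creep '[0,0,0,-0.015,0,0.04,0.05, 0,0,0,-0.03,0,0.08,0.05, 0,0,0,-0.03,0,0.08,0.05]'
python3 - <<'E'
from h import *
st=robot.sense(); now(st); print(st["wrist_torque"])
E
```

```text
time_s: 11.08
position: [0.5306, -0.3153, 0.1669]
ee_rot: [179.8, -19.5, -46.2]
ft_force: [-0.1, -0.1, -5.1]
width: 0.0116
finger_force: 118.9
bend mm [-1.1 -0.5  2. ] yaw err -0.04 pitch -0.03 roll -0.16 F [-0.1436 -0.0618 -5.1077] t 11.075
time_s: 11.45
position: [0.5311, -0.3156, 0.166]
ee_rot: [179.9, -19.5, -46.3]
ft_force: [-13.3, 14.5, 6.1]
width: 0.012
finger_force: 121.7
bend mm [-0.6 -0.4  1.1] yaw err -0.14 pitch -0.01 roll -0.11 F [-13.2899  14.5324   6.128 ] t 11.45
[5.2383 4.6466 0.185 ]
```

It touches the slats: about 20 N backwards and 11 N upwards beyond the weight. I'll back off about 1 mm and check the seat.

```bash
python3 -m creep '[0,0,0,-0.04,0,-0.015,0.05, 0,0,0,-0.04,0,-0.015,0.05]'
python3 - <<'E'
from h import *
st=robot.sense(); now(st); print(st["wrist_torque"])
E
```

```text
time_s: 11.7
position: [0.5314, -0.3152, 0.1659]
ee_rot: [179.9, -19.6, -46.3]
ft_force: [-5.9, 4.1, -1.2]
width: 0.0118
finger_force: 119.8
bend mm [-0.6  0.1  1.1] yaw err -0.11 pitch -0.08 roll -0.06 F [-5.869   4.1499 -1.1644] t 11.7
[ 2.3418  2.8941 -0.0909]
```

```bash
python3 -m creep '[0,0,0,-0.03,0,0.04,0.05, 0,0,0,-0.03,0,0.04,0.05]'
python3 - <<'E'
from h import *
st=robot.sense(); now(st); print(st["wrist_torque"])
s=snap("scene"); cv2.imwrite("pics/s2.png",cv2.resize(cv2.cvtColor(s["image"],cv2.COLOR_RGB2BGR)[170:330,270:470],(750,600),interpolation=cv2.INTER_CUBIC))
E
```

```text
time_s: 11.95
position: [0.5315, -0.3151, 0.1652]
ee_rot: [180.0, -19.6, -46.3]
ft_force: [-5.8, 2.0, -0.0]
width: 0.0116
finger_force: 120.3
bend mm [-0.6  0.3  0.4] yaw err -0.10 pitch -0.13 roll -0.04 F [-5.8322  2.0221 -0.0059] t 11.95
[ 2.0239  2.6788 -0.1776]
```

View pics/s2.png

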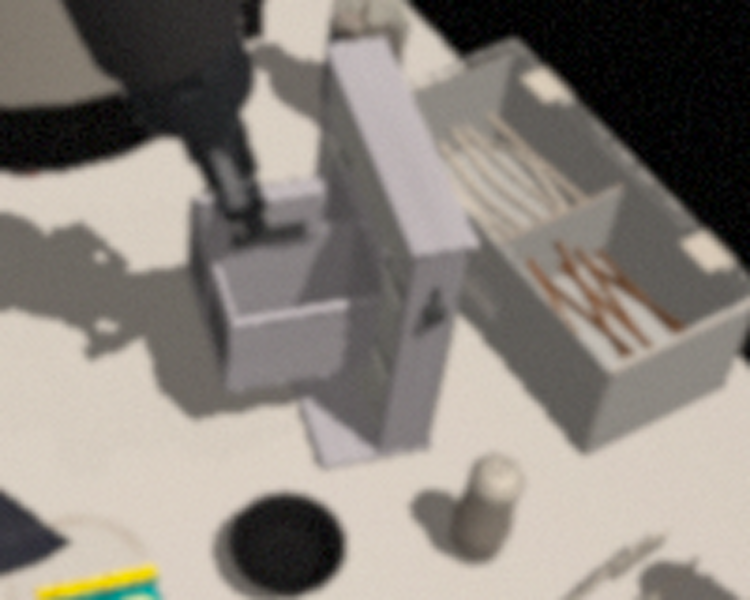

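The caddy sits level against the slats, at about the middle of the rack. The z force has not risen yet, so I'll keep lowering to feel the tongue seat.

```bash
python3 -m creep '[0,0,0,-0.02,0,0.03,0.05, 0,0,0,-0.04,0,0.06,0.05, 0,0,0,-0.04,0,0.06,0.05]'
python3 - <<'E'
from h import *
now()
E
```

```text
time_s: 12.38
position: [0.5315, -0.3151, 0.1651]
ee_rot: [180.0, -19.7, -46.3]
ft_force: [-11.6, 6.4, 11.5]
width: 0.0115
finger_force: 122.2
bend mm [-0.5  0.3  0.5] yaw err -0.11 pitch -0.24 roll -0.02 F [-11.5786   6.4076  11.5116] t 12.375
```

Seated: a firm stop at bz≈0.5 with about 16 N of support. I'll relieve the preload, release and back out along the tool.

```bash
python3 -m creep '[0,0,0,-0.01,0,-0.03,0.05, 0,0,0,-0.01,0,-0.03,0.05, 0,0,0,-0.01,0,-0.03,0.2, 0,0,0,-0.01,0,-0.03,0.4, 0,0,0,-0.01,0,-0.03,0.7, 0,0,0,-0.01,0,-0.03,0.7, 0,0,0,-0.01,0,-0.03,0.7]' 20
python3 - <<'E'
from h import *
now()
E
```

```text
time_s: 13.25
position: [0.5309, -0.3135, 0.1635]
ee_rot: [-180.0, -19.7, -46.2]
ft_force: [0.3, -0.5, -0.1]
width: 0.0599
finger_force: 0.0
bend mm [-2.2  1.1 -1.2] yaw err -0.01 pitch -0.17 roll 0.03 F [ 0.2876 -0.5485 -0.1258] t 13.25
```

```bash
python3 -m creep '[0,0,0,0,0,-0.5,0.7, 0,0,0,0,0,-1.2,0.7, 0,0,0,0,0,-2.2,0.7, 0,0,0,0,0,-3.5,0.7, 0,0,0,0,0,-5,0.7, 0,0,0,0,0,-5,0.7, 0,0,0,0,0,-5,0.7]'
python3 - <<'E'
from h import *
s=snap("wrist"); save(s,"w4.png"); W=cloud(s); P=W[np.isfinite(W[...,0])]; S=caddyR(RY,0).inv().apply(P-RK)*1000
h=S[(abs(S[:,1])<15)&(S[:,2]>175)&(S[:,2]<205)&(S[:,0]>-110)&(S[:,0]<-20)]
print("handle top",len(h),h.min(0),h.max(0)); h=h[h[:,2]>np.percentile(h[:,2],50)-4]; a=np.polyfit(h[:,0],h[:,2],1); b=np.polyfit(h[:,0],h[:,1],1); print("z@-64 %.1f (expect %.1f) pitch %.2f  yaw %.2f y %.1f"%(np.polyval(a,-64),ZE*1000-90+130,-np.degrees(np.arctan(a[0])),np.degrees(np.arctan(b[0])),h[:,1].mean()))
E
```

```text
time_s: 14.12
position: [0.5015, -0.2829, 0.2816]
ee_rot: [-179.9, -19.7, -46.2]
ft_force: [-0.0, 0.1, 0.4]
width: 0.0598
finger_force: 0.0
handle top 2260 [-102.6959   -5.3305  182.0227] [-31.2047   7.9393 188.8972]
z@-64 185.9 (expect 188.7) pitch -1.50  yaw 0.03 y 1.3
```

View pics/w4.png

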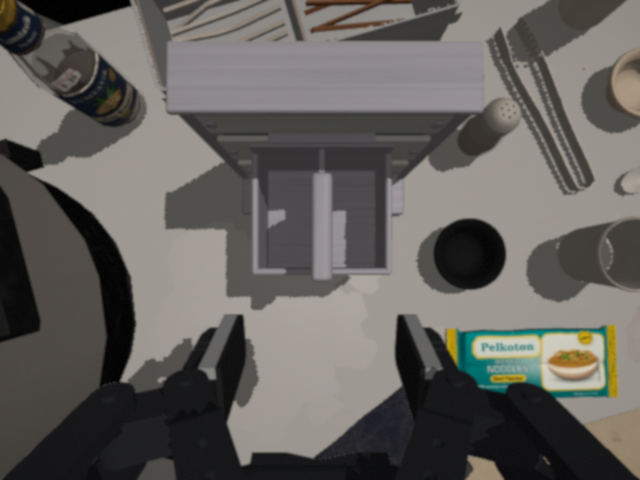

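The w4 picture shows the caddy hanging at the middle of the rack (320,210), with the bowl, salt and tongs untouched. It sits about 1.5° front-down, which is the natural play of the hook, and the gripper is clear. Handing in.

```bash
python3 -c "
from h import *
print(robot.job_done())"
```

```text
the job is handed in; nothing more can be done
None
```

The caddy hangs in the rack's upper groove, back to the slats, about 1 mm off the middle and about 1.5° front-down from play in the hook; it is released, the gripper is clear, the other items look unmoved, and I handed the job in at about 14 s (no verdict came back).

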